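Clamp a rail in the dowel-drilling jig

TASK

Get the pine rail ready for drilling in the dowel jig: slide it gently along the fence until its end butts fully home against the metal guide block, then turn the butterfly handle of the cam clamp clockwise until the cam grips the rail firmly against the fence, hand-tight but without crushing the soft pine, and let go. Do not knock or press the gripper against the guide block that the wings sweep past, and leave the other things on the bench where they are.

Things in the scene. Friction and masses are not known exactly. Their poses are not given: they have to be found in the camera images.
- jig: Dowel jig on a grey laminated base fixed to the bench. Origin at bench height: x=0 is the guide block's inner face, y=0 the fence's inner face; +x along the fence to the block, +y from cam to fence. Base x -245..50, y -130..45, top at z 18 mm. Wooden fence x -185..0, y 0..25, top z 42. A rail that is home has its end on x=0 and its edge on y=0.
- guide_block: Aluminium drill-guide block at the jig's +x end; origin and axes as the jig's: x 0..40, y -115..30, z 18..86 mm. Its face is 44 mm from the cam's axis: the wing tips pass it with 5 mm to spare, and beside the wings there is room only for a partly open gripper (about 30 mm between the fingers).
- wing_cam: Cam clamp with black butterfly handle on a vertical axis at jig x -44, y -70 mm; origin on the axis, 18 mm above the bench. Body x runs along the wings, within 0.3 rad of jig x at the start. Below it the round cam, r 24, pivot 7 mm off centre; the handle sits on splines, so the cam's angle under it differs each time: turned clockwise, it bites somewhere 1.05 to 2.35 rad from jig x.
- wing_grip (a point): On the cam's axis at the blade's middle, 68 mm above the bench. Blade 78 mm long, 10 thick, web 55 to 73 mm above the bench, flat faces across body y. Turns freely (0.04 N m) till the cam bites; then about 5 N m per rad (0.02 to 0.04 N m per newton on the rail). It drags the rail to the block and stays where left. Hand-tight: some 0.3 N m, about 12 N on the rail; under 5 N loose, over 22 N too tight.
- rail: Plain pine rail, 270 (x) x 45 (y) x 22 (z) mm, 0.11 to 0.2 kg, lying on the jig's base between fence and cam, its x along the jig's x. Origin at the centre of its underside. Starts 23 to 50 mm short of the guide block and up to 4 mm off the fence.
- rail_nose (a point): Centre of the rail's end face that goes against the guide block, 11 mm above its underside.
- rail_tail (a point): Centre of the rail's other end face (the free end, to push on), 11 mm above its underside; it stands at or beyond the open end of the base.
- glue_bottle: Bystander: upright yellow glue bottle, 60 mm across, 170 mm tall, right of the jig. Origin at the centre of its underside.
- try_square: Bystander: try square with a dark wooden stock 110 mm and a steel blade 150 mm, lying beyond the jig. Origin under the stock's middle.
- dowel_tray: Bystander: grey tray of dowels, 100 x 140 x 35 mm, beyond the jig. Origin at the centre of its underside.
- hammer: Bystander: hammer, 280 mm long, lying left of the jig. Origin below its middle.

How it is judged:
By the outcome, as a careful person would: the job done as asked, in the order asked, and still so for the second after the job is handed in, with the robot touching nothing.
It also fails if it takes over 70 s, if anything falls off the work surface, if the arm or the gripper's body presses on something with over 40 N, if the wrist force passes 120 N, or if a joint passes its speed limit or range.

ROBOT

A 7-joint arm with a two-finger parallel gripper is mounted at the origin on the work surface. World frame = base frame: x ahead of the robot, y to its left, z up, the work surface at z = 0. Lengths are in m, angles in rad, forces in N, time in s.
With the tool pointing down it reaches from about 0.425 to 0.875 m from the base axis. Payload 4.7 kg.
Tool frame: the origin (TCP) lies on the mounting face of the last link; the fingertips stand 182 mm ahead of it and the grasp point (between the pads) lies 164 mm ahead of it (ctrl.finger_overhang is the distance from the TCP to the fingertips, in m); z points along the fingers, y is the line along which they close (so a half turn about z gives the same grasp; the last joint's range is limited). The gripper opens to 87 mm and grips with 3 to 60 N. Pads are 19 mm wide; open, the fingers measure 117 mm over their backs; the gripper's body (75 mm by 190 mm) begins 51 mm behind the grasp point.
Start: joints at [-1.142, 0.321, -0.07, 1.45, 0.023, 1.371, -0.057], TCP at [0.262, 0.595, 0.405] pointing down, gripper open.
Joint ranges: [-2.86, 2.86], [-0.3, 2.09], [-1.38, 1.24], [0.06, 2.45], [-1.56, 4.7], [0.09, 2.05], [-2.69, 2.69]. Speed limits (rad/s): [2.57, 2.57, 3.14, 3.14, 3.14, 3.14, 3.14].

INTERFACE

Orientations are given as a rotation vector (axis times angle).
In Python, from bench import ctrl gives the robot as it stands.
- The arm moves only by the shell command python3 -m jog 'ROWS' [FORCE]. ROWS is a JSON object of lists of equal length, an entry for each row: "translation": the shift along the tool's x, y, z as a fraction of full scale, a list of three; "yaw": the turn about the tool's z as a fraction of full scale; "jaw": the closure, from 0 (fully open) to 1 (shut). In form: {"translation": [[dx, dy, dz], ...], "yaw": [yaw, ...], "jaw": [jaw, ...]}. A call has 1 to 8 rows; each row is the pose to reach, as a shift and turn from the pose commanded when the call began, along the tool's axes at that moment, turning the shorter way round; what a row does not reach only later rows make up. Full scale, the value 1, is 0.2 m for a shift and 180 degrees for a turn. A row lasts 1/8 s, in which the tool goes at most 62.5 mm and 10.7 degrees, less where a joint would pass 70% of its speed; a pose out of reach is approached as far as the arm can. A call with a number of a shift or a turn outside -1 to 1 is refused whole. A call with a gripper value outside its range is refused whole. The fingers move at their own pace and stop on an object; FORCE is the grip in N (left out, the last holds). Time passes only in rows, so rows that repeat a pose let the fingers close. It gives the time, the measured TCP pose, the force, the opening and the grip force at its end, in the units of the state.
- ctrl.get_state(): the state, without advancing time (a new reading comes with each control period).
- ctrl.get_image(name): name is "side" or "top" or "wrist"; returns a dict with "pixels" (480x640x3 uint8, blue, green, red), "fx", "fy", "cx", "cy" (pixels), "R" (3x3) and "t" (3): a world point X has camera coordinates R X + t; the wrist camera has in their place "mount" (4x4, takes a point from camera to tool coordinates, whose origin is the TCP and whose axes are the flange's). Camera axes: x right, y down, z forward; pixel columns grow to the right and rows downward; lengths in m; the calibration is good to about 2 mm. A picture is of the moment at which its call begins: read the wrist's pose just before it. There is no depth.
- ctrl.close_job(): hands the job in; it is judged then, once.
Trained networks look in a picture, given as the dict that the camera call returned (one of the last four; its "shot" number tells which), for a name from the list of things; names that differ only in an ending like _2 or _b are one class to them, and where a whole thing is asked for, a point or a joint stands for the part that bears it (a point fixed in the world has none). Each returns a list of dicts, best first, with "p" (0 to 1); they miss things now and then, are a little off and sometimes report something else, mostly with a low value. They report only what shows in the picture. A call takes as long as a camera call.
- ctrl.silhouettes(label, picture): "region" (480x640 bool, what is visible of it) and "at" ([column, row] in pixels, amid what is visible of it).
The state is a dict: "time": time; "joint_positions": joint angles; "qd": joint speeds; "joint_torque": joint torques, N m; "position": TCP position; "tool_rot": TCP orientation; "ft_force": force on the tool from outside, world axes, zero at the start; "torque": the same for the moment, N m; "grip_width": opening from 0.0 (shut) to 1.0 (fully open); "grip_force": force on a finger pad.
Only numpy, scipy, OpenCV 4.12 (cv2) and the standard library are available. Lean on these libraries where they do the work, as an engineer would, in place of code of your own. Each camera call takes 0.05 s, during which the arm holds its last target. There are 200 camera calls.

## Working session

There is one attempt and no reset: what is moved stays moved. The work goes in short steps, Python scripts to look and compute and a shell command to move; the robot and the scene stay as the last step left them, time stands still between calls to the robot, and variables do not carry over. Pictures are saved under pics/ and viewed, at most 10 in all, crops included, and the job is handed in when it is done.

```bash
mkdir -p pics; ls; cat > h.py <<'E'
import numpy as np, cv2
from scipy.spatial.transform import Rotation as R
from bench import ctrl
def cam(p,st=None):
    K=np.array([[p['fx'],0,p['cx']],[0,p['fy'],p['cy']],[0,0,1.]])
    if 'mount' in p:
        T=np.eye(4);T[:3,:3]=R.from_rotvec(st['tool_rot']).as_matrix();T[:3,3]=st['position']
        C=np.linalg.inv(T@np.array(p['mount']));return K,C[:3,:3],C[:3,3]
    return K,np.array(p['R']),np.array(p['t'])
def back(uv,z,c):
    K,Rm,t=c;o=-Rm.T@t;uv=np.atleast_2d(np.array(uv,float))
    d=np.c_[uv,np.ones(len(uv))]@np.linalg.inv(K).T@Rm
    return o+d*((z-o[2])/d[:,2])[:,None]
def proj(X,c):
    K,Rm,t=c;q=(np.atleast_2d(X)@Rm.T+t)@K.T;return q[:,:2]/q[:,2:]
def snap(n,f):
    st=ctrl.get_state();p=ctrl.get_image(n);cv2.imwrite('pics/'+f,p['pixels']);return p,cam(p,st),st
E
python3 - <<'E'
from h import *
st=ctrl.get_state();print({k:np.round(v,3) for k,v in st.items()})
for n in('top','side'):
    p,c,_=snap(n,n+'0.png');print(n,-c[1].T@c[2])
    for l in('rail','wing_cam','guide_block','jig','glue_bottle','hammer'):
        for s in ctrl.silhouettes(l,p)[:1]:
            m=s['region'].astype(np.uint8);r=cv2.minAreaRect(cv2.findNonZero(m));print(l,round(s['p'],2),s['at'],m.sum(),np.round(cv2.boxPoints(r)).tolist())
E
```

```text
pics
{'time': np.float64(0.0), 'joint_positions': array([-1.142,  0.322, -0.07 ,  1.452,  0.023,  1.371, -0.057]), 'qd': array([-0.   , -0.001,  0.001,  0.001,  0.001, -0.002,  0.002]), 'joint_torque': array([-0.0000e+00, -4.9129e+01, -4.0400e-01, -3.1253e+01, -6.4000e-02,
        4.4000e-02,  0.0000e+00]), 'position': array([0.262, 0.595, 0.404]), 'tool_rot': array([-6.470e-01, -3.074e+00,  3.000e-03]), 'ft_force': array([ 0.832,  0.406, -0.311]), 'torque': array([0.001, 0.047, 0.012]), 'grip_force': np.float64(0.0), 'grip_width': np.float64(1.0)}
top [0.41966727 0.0132576  1.31240701]
rail 0.68 [310.7, 262.8] 1819 [[258.0, 266.0], [261.0, 247.0], [361.0, 266.0], [357.0, 285.0]]
wing_cam 0.58 [352.0, 295.1] 280 [[338.0, 288.0], [358.0, 278.0], [366.0, 294.0], [346.0, 304.0]]
guide_block 0.69 [379.6, 285.7] 1036 [[362.0, 310.0], [374.0, 254.0], [393.0, 258.0], [381.0, 315.0]]
jig 0.88 [338.0, 283.4] 5526 [[273.0, 300.0], [285.0, 236.0], [393.0, 257.0], [381.0, 320.0]]
glue_bottle 0.63 [481.8, 282.9] 788 [[463.0, 277.0], [502.0, 269.0], [507.0, 293.0], [468.0, 301.0]]
hammer 0.71 [484.0, 283.1] 758 [[463.0, 279.0], [501.0, 268.0], [507.0, 291.0], [470.0, 302.0]]
side [0.50760954 0.87982053 0.796193  ]
rail 0.96 [340.1, 276.0] 1717 [[314.0, 308.0], [348.0, 229.0], [369.0, 237.0], [335.0, 317.0]]
wing_cam 0.93 [377.9, 245.6] 338 [[366.0, 222.0], [384.0, 222.0], [384.0, 253.0], [366.0, 253.0]]
guide_block 0.87 [366.8, 219.1] 1436 [[339.0, 230.0], [345.0, 201.0], [400.0, 212.0], [394.0, 241.0]]
jig 0.74 [365.0, 254.7] 5402 [[304.0, 293.0], [337.0, 192.0], [409.0, 216.0], [376.0, 317.0]]
glue_bottle 0.73 [375.8, 164.3] 822 [[365.0, 187.0], [369.0, 132.0], [388.0, 133.0], [384.0, 188.0]]
hammer 0.87 [305.7, 438.5] 2177 [[221.0, 475.0], [356.0, 384.0], [375.0, 412.0], [239.0, 502.0]]
```

```bash
python3 - <<'E'
from h import *
p=cv2.imread('pics/top0.png');cv2.imwrite('pics/t0c.png',cv2.resize(p[200:350,220:420],None,fx=4,fy=4,interpolation=cv2.INTER_CUBIC))
p=cv2.imread('pics/side0.png');cv2.imwrite('pics/s0c.png',cv2.resize(p[100:350,260:460],None,fx=2.4,fy=2.4,interpolation=cv2.INTER_CUBIC))
E
```

```text
(no output)
```

View pics/t0c.png

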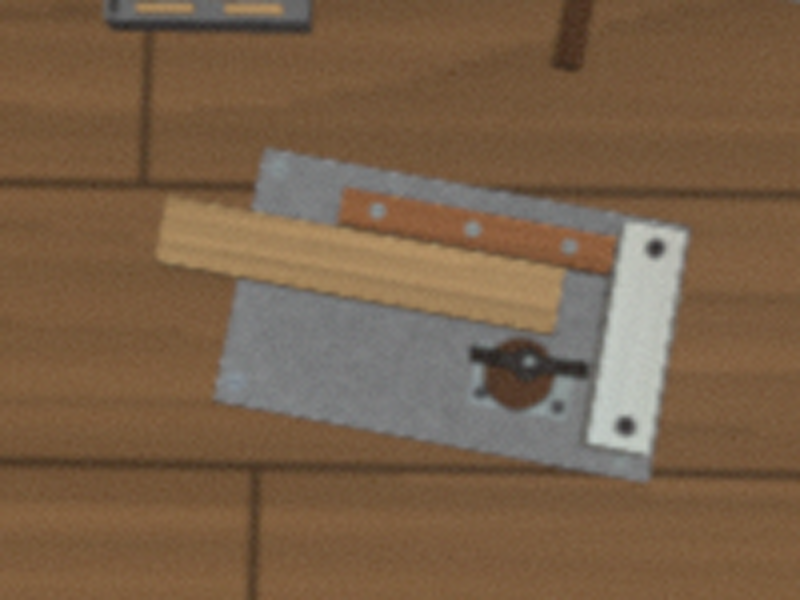

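View pics/top0.png

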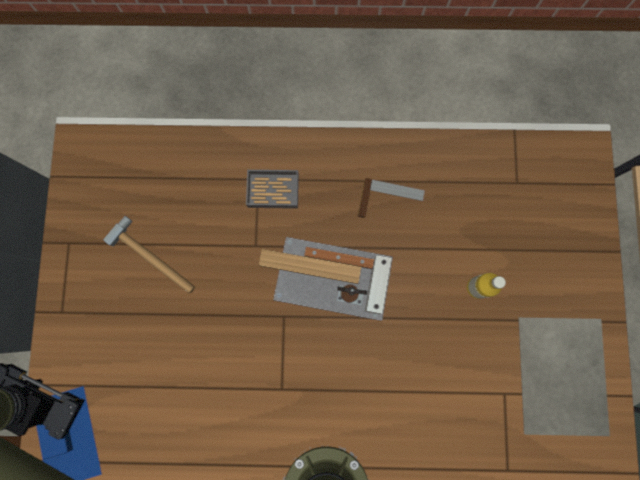

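The top view shows the jig with its +x axis pointing image-right and slightly down. The rail is at crop (157..565, 198..332), the block at (587..688, 222..455), and the wings at (470..588, 345..377) about the axis (527,362).

```bash
cat >> h.py <<'E'
from scipy.optimize import least_squares
def jigfit(pts,uv,c,x0):
    f=lambda q:(proj(np.c_[ (np.array([[np.cos(q[2]),-np.sin(q[2])],[np.sin(q[2]),np.cos(q[2])]])@np.array(pts)[:,:2].T).T+q[:2],np.array(pts)[:,2]],c)-uv).ravel()
    s=least_squares(f,x0,loss='soft_l1');return s.x,f(s.x).reshape(-1,2)
E
python3 - <<'E'
from h import *
p=ctrl.get_image('top');c=cam(p)
t=lambda a:np.array(a)/4+[220,200]-.375
pts=[(-.245,.045,.018),(-.245,-.13,.018),(.05,-.13,.018),(0,.03,.086),(.04,.03,.086),(.04,-.115,.086),(0,-.115,.086),(-.185,.025,.042)]
uv=t([(265,150),(215,402),(650,478),(625,222),(688,232),(650,455),(587,443),(343,187)])
q,r=jigfit(pts,uv,c,[.5,-.1,-1.6]);print('jig',q,np.round(r,1).tolist())
rp=[(-.135,.0225,.04),(.135,.0225,.04),(.135,-.0225,.04),(-.135,-.0225,.04)]
q2,r=jigfit(rp,t([(168,198),(565,268),(553,332),(157,262)]),c,[.5,0,-1.6]);print('rail',q2,np.round(r,1).tolist())
Rj=lambda a:np.array([[np.cos(a),-np.sin(a)],[np.sin(a),np.cos(a)]])
print('rail in jig',Rj(q[2]).T@(q2[:2]-q[:2]),q2[2]-q[2])
e=back(t([(472,355),(586,370)]),.073,c)[:,:2];ej=(e-q[:2])@Rj(q[2]);print('wing ends jig',ej)
print('axis',Rj(q[2])@[-.044,-.07]+q[:2], 'tail',Rj(q2[2])@[-.135,0]+q2[:2])
E
```

```text
jig [ 0.56936271 -0.11459696 -1.73416539] [[-0.2, -0.2], [-0.2, 0.0], [-0.1, 1.1], [0.1, -0.5], [-0.3, -0.3], [0.2, -0.0], [0.3, 0.1], [0.2, 0.1]]
rail [ 0.57251723  0.05200976 -1.72937536] [[-0.1, -0.3], [0.2, -0.3], [0.4, 0.4], [-0.6, 0.2]]
rail in jig [-0.1649014  -0.02398495] 0.004790028391749912
wing ends jig [[-0.08165002 -0.07223046]
 [-0.00796816 -0.06854487]]
axis [ 0.50745107 -0.0597978 ] tail [0.59383579 0.18531587]
```

```bash
cat >> h.py <<'E'
def go(pos,yang):
    st=ctrl.get_state();M=R.from_rotvec(st['tool_rot']).as_matrix()
    d=M.T@(np.array(pos)-st['position'])/.2;a=np.arctan2(M[1,1],M[0,1])
    y=-((yang-a+np.pi)%(2*np.pi)-np.pi)/np.pi
    print('shift',np.round(d,4),'yaw',round(y,4),'tilt',np.round(M[:,2],4),'t',st['time'],'j7',round(st['joint_positions'][6],3))
E
python3 -m jog '{"translation":[[-0.25,-0.117,0],[-0.5,-0.234,0],[-0.75,-0.351,0],[-1,-0.468,0]],"yaw":[0,0,0,0],"jaw":[1,1,1,1]}' 20
python3 -m jog '{"translation":[[-0.25,-0.117,0],[-0.5,-0.234,0],[-0.75,-0.351,0],[-1,-0.468,0]],"yaw":[0,0,0,0],"jaw":[1,1,1,1]}'
python3 -c "
from h import *
go([.598,.210,.30],-0.163)"
```

```text
time: 1.25
position: [0.4083, 0.4271, 0.405]
tool_rot: [0.647, 3.074, 0.001]
ft_force: [-0.2, -0.3, -0.2]
grip_width: 0.632
grip_force: 0.0
time: 1.75
position: [0.5536, 0.2609, 0.4051]
tool_rot: [0.646, 3.074, 0.001]
ft_force: [1.0, -0.2, 0.1]
grip_width: 0.172
grip_force: 0.0
shift [-0.3058 -0.144   0.5255] yaw 0.4199 tilt [ 7.e-04  5.e-04 -1.e+00] t 1.75 j7 0.708
```

```bash

python3 -m jog '{"translation":[[-0.1,-0.05,0.1],[-0.2,-0.1,0.2],[-0.3058,-0.144,0.4],[-0.3058,-0.144,0.5255],[-0.3058,-0.144,0.5255],[-0.3058,-0.144,0.5255],[-0.3058,-0.144,0.5255],[-0.3058,-0.144,0.5255]],"yaw":[0.0525,0.105,0.1575,0.21,0.2625,0.315,0.3675,0.42],"jaw":[1,1,1,1,1,1,1,1]}'
python3 - <<'E'
from h import *
go([.598,.210,.206],-0.163)
p,c,st=snap('wrist','w1.png');print(st['joint_positions'].round(2))
for l in('rail','wing_cam'):
    for s in ctrl.silhouettes(l,p)[:1]:
        m=s['region'].astype(np.uint8);b=cv2.boxPoints(cv2.minAreaRect(cv2.findNonZero(m)));print(l,s['p'],b.tolist(),back(b,.04 if l=='rail' else .073,c).round(4).tolist())
E
```

```text
time: 2.75
position: [0.597, 0.2115, 0.2997]
tool_rot: [-2.401, -2.026, -0.0]
ft_force: [-0.3, -0.0, 0.2]
grip_width: -0.0
grip_force: 0.0
shift [-0.0064  0.0062  0.4686] yaw -0.0018 tilt [ 1.e-04  1.e-04 -1.e+00] t 2.75 j7 -0.435
[-0.71  0.37  0.4   1.64 -0.15  1.17 -0.44]
rail 0.66 [[299.0, 270.0], [369.0, 270.0], [369.0, 410.0], [299.0, 410.0]] [[0.5764, 0.1985, 0.04], [0.6201, 0.191, 0.04], [0.6054, 0.0854, 0.04], [0.5564, 0.0938, 0.04]]
```

View pics/w1.png

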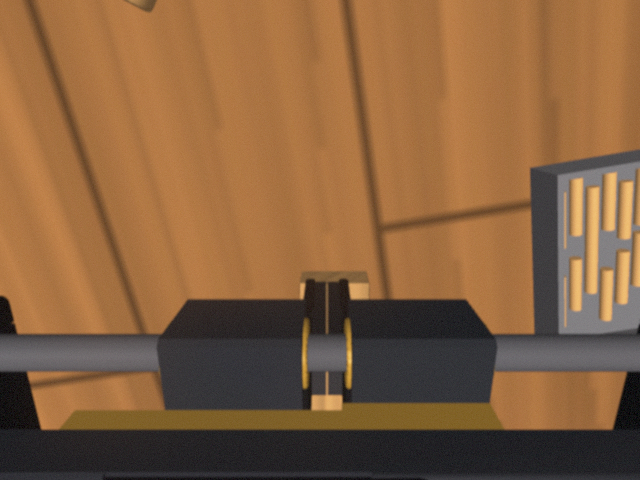

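The wrist view shows the tail end at columns 301–367, row about 283, ahead of the closed fingers at columns 303–350. That agrees with the top-view fit, so I descend behind it.

```bash

python3 -m jog '{"translation":[[0,0,0.15],[0,0,0.3],[0,0,0.4],[0,0,0.46],[0,0,0.4686]],"yaw":[0,0,0,0,0],"jaw":[1,1,1,1,1]}'
python3 - <<'E'
from h import *
d=np.array([np.cos(-1.734),np.sin(-1.734)])
st=ctrl.get_state();print(st['position'].round(4),st['ft_force'].round(2))
go(np.r_[np.array([.5938,.1853])-d*.0095,.206],-.163)
go(np.r_[np.array([.5938,.1853])+d*(.030-.0095),.206],-.163)
E
```

```text
time: 3.52
position: [0.5969, 0.2113, 0.2055]
tool_rot: [-2.395, -2.033, 0.001]
ft_force: [-0.2, 0.2, 0.5]
grip_width: 0.004
grip_force: 0.0
[0.5969 0.2113 0.2055] [-0.21  0.23  0.47]
shift [-0.0834  0.0056 -0.0026] yaw 0.0 tilt [-6.e-04 -3.e-04 -1.e+00] t 3.525 j7 -0.397
shift [-0.2334  0.0056 -0.0025] yaw 0.0 tilt [-6.e-04 -3.e-04 -1.e+00] t 3.525 j7 -0.397
```

```bash

python3 -m jog '{"translation":[[-0.02,0.002,0],[-0.04,0.004,0],[-0.055,0.0056,0],[-0.065,0.0056,0],[-0.075,0.0056,0],[-0.085,0.0056,0],[-0.095,0.0056,0],[-0.105,0.0056,0]],"yaw":[0,0,0,0,0,0,0,0],"jaw":[1,1,1,1,1,1,1,1]}'
python3 -m jog '{"translation":[[-0.01,0,0],[-0.02,0,0],[-0.03,0,0],[-0.04,0,0],[-0.05,0,0],[-0.06,0,0],[-0.07,0,0],[-0.08,0,0]],"yaw":[0,0,0,0,0,0,0,0],"jaw":[1,1,1,1,1,1,1,1]}'
python3 -c "
from h import *
print(ctrl.get_state()['ft_force'])
p,c,st=snap('top','t1.png')
q=p['pixels'][200:350,220:420];cv2.imwrite('pics/t1c.png',cv2.resize(q,None,fx=4,fy=4,interpolation=cv2.INTER_CUBIC))"
```

```text
time: 4.53
position: [0.5947, 0.1905, 0.206]
tool_rot: [-2.395, -2.033, -0.001]
ft_force: [-0.4, 0.6, 0.4]
grip_width: 0.004
grip_force: 0.5
time: 5.52
position: [0.592, 0.1746, 0.206]
tool_rot: [-2.395, -2.033, -0.0]
ft_force: [-0.3, 0.7, 0.9]
grip_width: 0.002
grip_force: 0.6
[-0.26041797  0.70735476  0.94067192]
```

View pics/t1c.png

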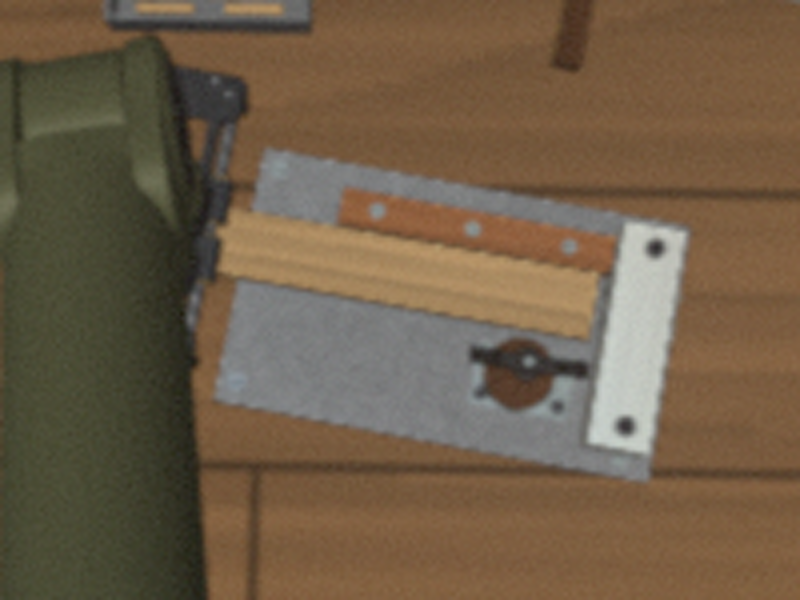

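The rail follows the fingers and is nearly home. Its nose is at crop column ~600 and the block face at ~610. I continue at 1 mm per row or less.

```bash

python3 -m jog '{"translation":[[-0.005,0,0],[-0.01,0,0],[-0.015,0,0],[-0.02,0,0],[-0.025,0,0]],"yaw":[0,0,0,0,0],"jaw":[1,1,1,1,1]}' | grep -E "posi|ft"
python3 -m jog '{"translation":[[-0.003,0,0],[-0.006,0,0]],"yaw":[0,0],"jaw":[1,1]}'| grep -E "posi|ft"
```

```text
position: [0.5913, 0.1697, 0.206]
ft_force: [-0.0, 1.4, 0.6]
position: [0.5911, 0.1685, 0.206]
ft_force: [0.8, 0.7, 0.8]
```

```bash

python3 -m jog '{"translation":[[-0.003,0,0],[-0.006,0,0]],"yaw":[0,0],"jaw":[1,1]}'| grep -E "posi|ft"
```

```text
position: [0.5909, 0.168, 0.206]
ft_force: [0.9, 3.0, -0.5]
```

```bash

python3 -m jog '{"translation":[[-0.003,0,0]],"yaw":[0],"jaw":[1]}'| grep -E "posi|ft"
```

```text
position: [0.5908, 0.1679, 0.2061]
ft_force: [0.2, 5.1, -1.8]
```

```bash

python3 -m jog '{"translation":[[-0.003,0,0]],"yaw":[0],"jaw":[1]}'| grep -E "posi|ft"
python3 -m jog '{"translation":[[0.01,0,0],[0.05,0,0],[0.1,0,0],[0.1,0,-0.25],[0.1,0,-0.5],[0.1,0,-0.75],[0.1,0,-0.75]],"yaw":[0,0,0,0,0,0,0],"jaw":[1,1,1,1,0.65,0.65,0.65]}'
python3 - <<'E'
from h import *
go([.5075,-.0598,.35],-0.163)
p=ctrl.get_image('wrist');print(np.round(p['mount'],3))
E
```

```text
position: [0.5908, 0.1678, 0.2062]
ft_force: [1.3, 6.0, -0.2]
time: 7.82
position: [0.5954, 0.1862, 0.3611]
tool_rot: [2.393, 2.031, 0.013]
ft_force: [-0.6, 0.1, -0.2]
grip_width: 0.258
grip_force: 0.0
shift [-1.2852 -0.2338  0.0479] yaw -0.0002 tilt [ 0.0083  0.0032 -1.    ] t 7.825 j7 -0.412
[[ 0.    -0.957 -0.29   0.079]
 [ 1.    -0.     0.001 -0.001]
 [-0.001 -0.29   0.957  0.02 ]
 [ 0.     0.     0.     1.   ]]
```

```bash
python3 -m jog '{"translation":[[-0.25,-0.05,-0.15],[-0.5,-0.1,-0.3],[-0.75,-0.15,-0.3],[-1,-0.2,-0.3],[-1,-0.2,-0.3]],"yaw":[0,0,0,0,0],"jaw":[0.65,0.65,0.65,0.65,0.65]}' | grep posi
python3 -c "
from h import *
go([.4945,-.139,.42],-0.163)"
```

```text
position: [0.5205, -0.0095, 0.4148]
shift [-0.66   -0.0179 -0.025 ] yaw -0.0026 tilt [-0.0024 -0.001  -1.    ] t 8.5 j7 -0.185
```

```bash
python3 -m jog '{"translation":[[-0.25,-0.01,0],[-0.5,-0.018,0],[-0.66,-0.018,0],[-0.66,-0.018,0],[-0.66,-0.018,0]],"yaw":[0,0,0,0,0],"jaw":[0.65,0.65,0.65,0.65,0.65]}'
python3 - <<'E'
from h import *
p,c,st=snap('wrist','w2.png')
print(proj([[.5075,-.0598,.073]],c),st['position'],st['joint_positions'].round(2),st['torque'],st['ft_force'])
for l in('wing_cam','guide_block','rail'):
    for s in ctrl.silhouettes(l,p)[:1]:
        m=s['region'].astype(np.uint8);b=cv2.boxPoints(cv2.minAreaRect(cv2.findNonZero(m)));print(l,s['p'],b.tolist())
E
```

```text
time: 9.12
position: [0.4974, -0.1327, 0.415]
tool_rot: [-2.392, -2.034, 0.001]
ft_force: [-0.4, 0.8, 0.2]
grip_width: 0.354
grip_force: 0.0
[[325.89844968 120.12755254]] [ 0.49737723 -0.13271709  0.41497382] [-0.43  0.01  0.66  1.79 -0.01  1.34  0.06] [-0.06070111 -0.01708295 -0.00514904] [-0.36365074  0.79099244  0.20431703]
wing_cam 0.85 [[277.5503234863281, 82.52072143554688], [330.1656799316406, 60.59763717651367], [368.8639221191406, 153.47337341308594], [316.2485656738281, 175.39645385742188]]
guide_block 0.85 [[267.0428466796875, 226.89883422851562], [268.3167724609375, 164.47586059570312], [457.340087890625, 168.33346557617188], [456.066162109375, 230.75643920898438]]
rail 0.65 [[353.922119140625, 169.81471252441406], [357.412109375, -1.1956720352172852], [416.26513671875, 0.0054168701171875], [412.775146484375, 171.01580810546875]]
```

View pics/w2.png

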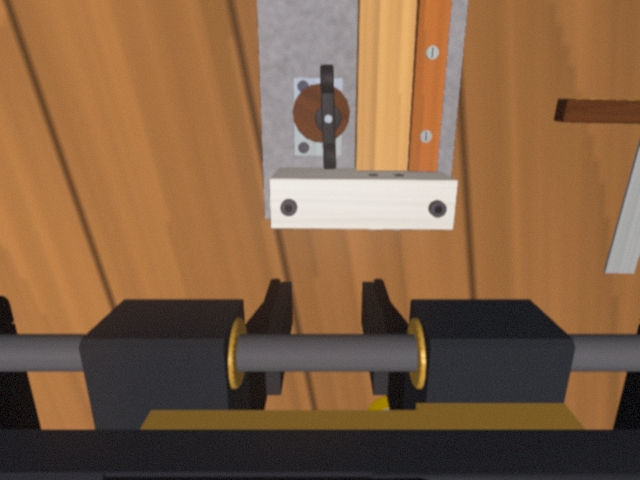

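The wrist view shows the rail running up to the block (columns 357–415, row ~171). The blade is at columns 322–335, rows 66–167, with its axis dot at (328,119), close to the predicted (326,120).

```bash
python3 - <<'E'
from h import *
st=ctrl.get_state();p=ctrl.get_image('wrist');c=cam(p,st)
g=p['pixels'].max(2)
# blade dark pixels per row
pts=[]
for r in list(range(68,100))+list(range(135,166)):
    x=np.where(g[r,305:350]<70)[0]
    if len(x)>4: pts.append((305+(x.min()+x.max())/2,r))
B=back(pts,.073,c)[:,:2];vx=np.polyfit(B[:,1],B[:,0],1);e=B[[0,-1]]
a=np.arctan2(-1,-vx[0]);print('blade angle',a,'rel jig',a+1.734,'tool y',a+np.pi/2,e,e.mean(0),np.linalg.norm(e[0]-e[1]))
for z in(.073,.078,.082):print(back([(328,119)],z,c))
print('block corners',back([(272,180),(455,181),(454,228),(273,227)],.086,c)[:,:2].round(4).tolist())
q,r=jigfit([(0,-.115,.086),(0,.03,.086),(.04,.03,.086),(.04,-.115,.086)],np.array([(272,180),(455,181),(454,228),(273,227)])*1.,c,[.57,-.11,-1.73]);print(q,r.round(1).tolist())
print(np.array([[np.cos(q[2]),-np.sin(q[2])],[np.sin(q[2]),np.cos(q[2])]])@[-.044,-.07]+q[:2])
go(np.r_[e.mean(0),.30],a+np.pi/2)
E
```

```text
blade angle -1.6969308372331184 rel jig 0.03706916276688155 tool y -0.12613451043822188 [[ 0.51376183 -0.02368698]
 [ 0.50468605 -0.09425256]] [ 0.50922394 -0.05896977] 0.07114682503493913
[[ 0.50945967 -0.05966734  0.073     ]]
[[ 0.50945428 -0.05958602  0.078     ]]
[[ 0.50944998 -0.05952096  0.082     ]]
block corners [[0.46, -0.0969], [0.5982, -0.1201], [0.5948, -0.1575], [0.4534, -0.1337]]
[ 0.57230127 -0.11492818 -1.7376152 ] [[-1.7, -1.2], [4.8, -1.0], [0.7, 2.2], [-1.0, 2.1]]
[ 0.51057905 -0.05991576]
shift [ 3.765e-01 -3.000e-04  5.785e-01] yaw -0.0112 tilt [-4.e-04  1.e-04 -1.e+00] t 9.375 j7 0.063
```

```bash
python3 -m jog '{"translation":[[0.12,0,0],[0.24,0,0.1],[0.36,0,0.3],[0.373,-0.0003,0.5],[0.373,-0.0003,0.5785],[0.373,-0.0003,0.5785],[0.373,-0.0003,0.5785]],"yaw":[-0.005,-0.0112,-0.0112,-0.0112,-0.0112,-0.0112,-0.0112],"jaw":[0.65,0.65,0.65,0.65,0.65,0.65,0.65]}'
python3 -c "
from h import *
go([.5093,-.0596,.234],-0.126)
print(ctrl.get_state()['torque'])"
```

```text
time: 10.25
position: [0.5097, -0.0611, 0.3018]
tool_rot: [2.358, 2.073, 0.004]
ft_force: [0.4, -0.7, 0.2]
grip_width: 0.349
grip_force: 0.0
shift [ 0.0071 -0.0041  0.3392] yaw -0.0009 tilt [ 2.8e-03  3.0e-04 -1.0e+00] t 10.25 j7 0.005
[-0.02654893 -0.0067036   0.01810261]
```

```bash
python3 -m jog '{"translation":[[0.007,-0.003,0.08],[0.007,-0.003,0.16],[0.007,-0.003,0.22],[0.007,-0.003,0.28],[0.007,-0.003,0.32],[0.007,-0.003,0.339],[0.007,-0.003,0.339]],"yaw":[0,0,0,0,0,0,0],"jaw":[0.65,0.65,0.65,0.65,0.65,0.65,0.65]}'
python3 -c "
from h import *
p,c,st=snap('side','s1.png');u=proj([[.5095,-.06,.07]],c)[0].astype(int);print(u)
q=p['pixels'][u[1]-75:u[1]+75,u[0]-100:u[0]+100];cv2.imwrite('pics/s1c.png',cv2.resize(q,None,fx=4,fy=4,interpolation=cv2.INTER_CUBIC));print(st['torque'])"
```

```text
time: 11.12
position: [0.5086, -0.0595, 0.2323]
tool_rot: [-2.359, -2.075, 0.0]
ft_force: [-0.7, -0.2, -0.5]
grip_width: 0.35
grip_force: 0.0
[374 231]
[-0.11441619  0.06589641  0.06578155]
```

View pics/s1c.png

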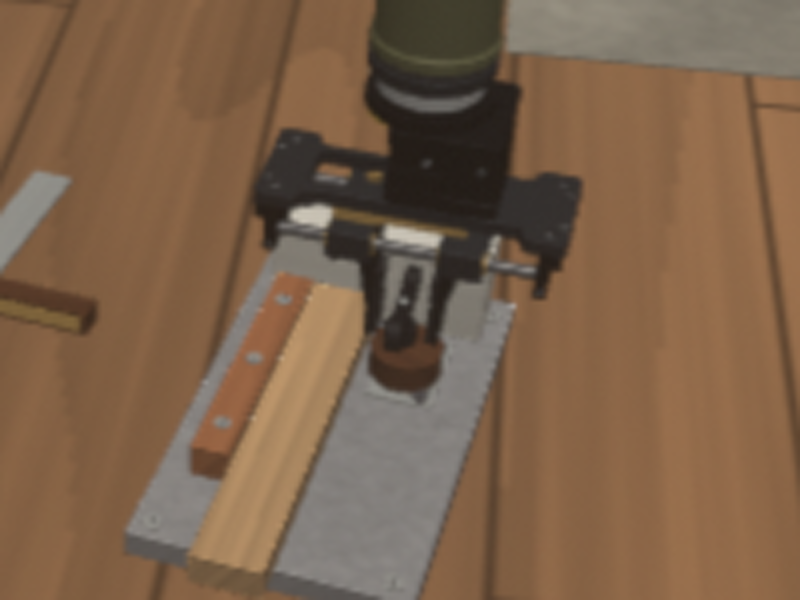

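The side view shows both fingers astride the blade (crop 375 and 440, row ~320), clear of the block. I close lightly and check for side load.

```bash
python3 -m jog '{"translation":[[0,0,0],[0,0,0],[0,0,0],[0,0,0],[0,0,0]],"yaw":[0,0,0,0,0],"jaw":[0.8,0.95,1,1,1]}' 10
cat >> h.py <<'E'
def tq(n=6):
    o=[]
    for i in range(n):
        ctrl.get_image('side');s=ctrl.get_state();o.append(np.r_[s['ft_force'],s['torque'],s['grip_force'],s['grip_width']*87])
    s=ctrl.get_state();M=R.from_rotvec(s['tool_rot']).as_matrix()
    o=np.array(o);m=o.mean(0);print('F',m[:3].round(2),'Ftool',(M.T@m[:3]).round(2),'T',m[3:6].round(3),'sd',o[:,5].std().round(3),'grip',m[6:].round(1),'pos',s['position'].round(4),'yang',np.arctan2(M[1,1],M[0,1]).round(4),'j',s['joint_positions'].round(2),'t',s['time'])
E
python3 -c "
from h import *
tq()"
```

```text
time: 11.8
position: [0.5093, -0.0595, 0.2329]
tool_rot: [2.358, 2.073, 0.003]
ft_force: [6.0, 0.0, -2.1]
grip_width: 0.248
grip_force: 10.0
F [ 4.99 -0.52 -0.9 ] Ftool [0.13 5.02 0.91] T [-0.229 -1.116 -0.03 ] sd 0.026 grip [10.  21.1] pos [ 0.5093 -0.0595  0.2329] yang -0.1282 j [-0.47  0.21  0.58  2.   -0.14  0.97  0.06] t 12.1
```

```bash
python3 -m jog '{"translation":[[0,0,0],[0,0.003,0],[0,0.003,-0.02],[0,0.003,-0.04],[0,0.003,-0.04]],"yaw":[0,0,0,0,0],"jaw":[0.65,0.65,0.65,0.65,0.65]}'
python3 -c "
from h import *
tq(10)"
python3 -m jog '{"translation":[[0,0,0],[0,0,0],[0,0,0],[0,0,0],[0,0,0],[0,0,0]],"yaw":[0,0,0,0,0,0],"jaw":[0.8,0.95,1,1,1,1]}' 10
python3 -c "
from h import *
tq()"
```

```text
time: 12.72
position: [0.5092, -0.0596, 0.2409]
tool_rot: [2.359, 2.074, 0.001]
ft_force: [-0.3, -0.1, -0.3]
grip_width: 0.351
grip_force: 0.0
F [ 0.27 -0.42  0.1 ] Ftool [-0.39  0.32 -0.1 ] T [-0.088  0.063 -0.004] sd 0.032 grip [ 0.  30.5] pos [ 0.5091 -0.0596  0.2404] yang -0.1283 j [-0.47  0.2   0.59  1.99 -0.13  0.99  0.05] t 13.225
time: 13.98
position: [0.5095, -0.0596, 0.2405]
tool_rot: [2.358, 2.074, 0.001]
ft_force: [4.9, -1.2, -4.3]
grip_width: 0.113
grip_force: 10.0
F [ 5.22 -0.83 -4.49] Ftool [-0.16  5.28  4.49] T [-0.24  -1.066  0.028] sd 0.024 grip [10.   9.9] pos [ 0.5095 -0.0596  0.2405] yang -0.1282 j [-0.47  0.2   0.59  1.99 -0.13  0.99  0.05] t 14.275
```

```bash
python3 -m jog '{"translation":[[0,0.0025,0.0015],[0,0.0025,0.0015]],"yaw":[0,0],"jaw":[1,1]}' 35 |grep force
python3 -c "
from h import *
tq()"
```

```text
ft_force: [2.8, 0.6, -0.6]
grip_force: 35.0
F [ 2.66 -0.66  1.82] Ftool [-0.31  2.72 -1.82] T [-0.214 -0.495  0.014] sd 0.019 grip [35.   9.6] pos [ 0.5098 -0.0597  0.2405] yang -0.1283 j [-0.47  0.2   0.59  1.99 -0.13  0.99  0.05] t 14.825
```

```bash
python3 -m jog '{"translation":[[0,0.002,0],[0,0.002,0],[0,0.002,0],[0,0.002,0],[0,0.002,0],[0,0.002,0],[0,0.002,0],[0,0.002,0]],"yaw":[0.03,0.06,0.09,0.12,0.15,0.18,0.21,0.24],"jaw":[1,1,1,1,1,1,1,1]}' 35 |grep force
python3 -c "
from h import *
tq(4)"
```

```text
ft_force: [-2.0, -0.6, 5.7]
grip_force: 35.0
F [-1.18  0.58  6.51] Ftool [-0.55 -1.21 -6.51] T [-0.001  0.304 -0.011] sd 0.013 grip [35.   9.7] pos [ 0.5095 -0.0595  0.2404] yang -0.8824 j [-0.55  0.21  0.68  1.99 -0.16  0.99 -0.68] t 16.025
```

```bash
cat > chk.py <<'E'
from h import *
s=ctrl.get_state();M=R.from_rotvec(s['tool_rot']).as_matrix()
T=s['torque'][2];print(round(T,3),s['ft_force'].round(1),np.arctan2(M[1,1],M[0,1]).round(3),s['joint_positions'][6].round(2),s['time'])
import sys;sys.exit(abs(T)>.12 or np.abs(s['ft_force']).max()>15)
E
python3 -m jog '{"translation":[[0,0,-0.002],[0,0,-0.002],[0,0,-0.002],[0,0,-0.002]],"yaw":[0.025,0.05,0.075,0.09],"jaw":[1,1,1,1]}' >/dev/null; python3 chk.py &&
python3 -m jog '{"translation":[[0,0,0]],"yaw":[0.01],"jaw":[1]}' >/dev/null && python3 chk.py &&
python3 -m jog '{"translation":[[0,0,0]],"yaw":[0.01],"jaw":[1]}' >/dev/null && python3 chk.py &&
python3 -m jog '{"translation":[[0,0,0]],"yaw":[0.01],"jaw":[1]}' >/dev/null && python3 chk.py &&
python3 -m jog '{"translation":[[0,0,0]],"yaw":[0.01],"jaw":[1]}' >/dev/null && python3 chk.py &&
python3 -m jog '{"translation":[[0,0,0]],"yaw":[0.01],"jaw":[1]}' >/dev/null && python3 chk.py &&
python3 -m jog '{"translation":[[0,0,0]],"yaw":[0.01],"jaw":[1]}' >/dev/null && python3 chk.py &&
python3 -m jog '{"translation":[[0,0,0]],"yaw":[0.01],"jaw":[1]}' >/dev/null && python3 chk.py &&
python3 -m jog '{"translation":[[0,0,0]],"yaw":[0.01],"jaw":[1]}' >/dev/null && python3 chk.py
```

```text
0.068 [0.4 0.7 3.1] -1.166 -0.95 16.525False
```

```bash
sed -i 's/sys.exit(\(.*\))$/sys.exit(int(\1))/' chk.py
python3 chk.py &&
python3 -m jog '{"translation":[[0,0,0]],"yaw":[0.01],"jaw":[1]}' >/dev/null && python3 chk.py &&
python3 -m jog '{"translation":[[0,0,0]],"yaw":[0.01],"jaw":[1]}' >/dev/null && python3 chk.py &&
python3 -m jog '{"translation":[[0,0,0]],"yaw":[0.01],"jaw":[1]}' >/dev/null && python3 chk.py &&
python3 -m jog '{"translation":[[0,0,0]],"yaw":[0.01],"jaw":[1]}' >/dev/null && python3 chk.py &&
python3 -m jog '{"translation":[[0,0,0]],"yaw":[0.01],"jaw":[1]}' >/dev/null && python3 chk.py &&
python3 -m jog '{"translation":[[0,0,0]],"yaw":[0.01],"jaw":[1]}' >/dev/null && python3 chk.py &&
python3 -m jog '{"translation":[[0,0,0]],"yaw":[0.01],"jaw":[1]}' >/dev/null && python3 chk.py &&
python3 -m jog '{"translation":[[0,0,0]],"yaw":[0.01],"jaw":[1]}' >/dev/null && python3 chk.py
```

```text
0.068 [0.4 0.7 3.1] -1.166 -0.95 16.525
0.066 [-1.7  1.9  5.3] -1.197 -0.98 16.65
0.094 [-2.3  1.8  5.7] -1.229 -1.01 16.775
0.123 [-2.3  1.   5.2] -1.26 -1.04 16.9
```

```bash
python3 -c "
from h import *
tq(6)"
```

```text
F [-2.32  2.01  5.77] Ftool [-1.6  -2.64 -5.76] T [0.308 0.586 0.05 ] sd 0.032 grip [35.   9.5] pos [ 0.5094 -0.0592  0.2405] yang -1.2591 j [-0.6   0.22  0.73  1.99 -0.17  0.99 -1.04] t 17.2
```

```bash
sed -i 's/>.12/>.15/' chk.py
J(){ :; }
python3 -m jog '{"translation":[[-0.0005,-0.001,-0.002]],"yaw":[0.01],"jaw":[1]}' >/dev/null && python3 chk.py &&
python3 -m jog '{"translation":[[0,0,0]],"yaw":[0.01],"jaw":[1]}' >/dev/null && python3 chk.py &&
python3 -m jog '{"translation":[[0,0,0]],"yaw":[0.01],"jaw":[1]}' >/dev/null && python3 chk.py &&
python3 -m jog '{"translation":[[0,0,0]],"yaw":[0.01],"jaw":[1]}' >/dev/null && python3 chk.py &&
python3 -m jog '{"translation":[[0,0,0]],"yaw":[0.01],"jaw":[1]}' >/dev/null && python3 chk.py &&
python3 -m jog '{"translation":[[0,0,0]],"yaw":[0.01],"jaw":[1]}' >/dev/null && python3 chk.py &&
python3 -m jog '{"translation":[[0,0,0]],"yaw":[0.01],"jaw":[1]}' >/dev/null && python3 chk.py &&
python3 -m jog '{"translation":[[0,0,0]],"yaw":[0.01],"jaw":[1]}' >/dev/null && python3 chk.py &&
python3 -m jog '{"translation":[[0,0,0]],"yaw":[0.01],"jaw":[1]}' >/dev/null && python3 chk.py &&
python3 -m jog '{"translation":[[0,0,0]],"yaw":[0.01],"jaw":[1]}' >/dev/null && python3 chk.py &&
python3 -m jog '{"translation":[[0,0,0]],"yaw":[0.01],"jaw":[1]}' >/dev/null && python3 chk.py &&
python3 -m jog '{"translation":[[0,0,0]],"yaw":[0.01],"jaw":[1]}' >/dev/null && python3 chk.py
```

```text
0.148 [ 0.3  1.6 -0.1] -1.292 -1.07 17.325
0.211 [-2.3  2.9  2.5] -1.324 -1.1 17.45
```

```bash
python3 -c "
from h import *
tq(8)"
```

```text
F [-2.84  3.35  1.71] Ftool [-1.93 -3.95 -1.7 ] T [0.715 0.797 0.144] sd 0.045 grip [35.   9.7] pos [ 0.5093 -0.059   0.2405] yang -1.3217 j [-0.61  0.22  0.74  2.   -0.18  0.99 -1.1 ] t 17.85
```

```bash
python3 -m jog '{"translation":[[0,-0.001,0]],"yaw":[0.005],"jaw":[1]}' >/dev/null; python3 -c "
from h import *
tq(10)"
```

```text
F [-3.76  3.46  0.99] Ftool [-2.86 -4.24 -0.98] T [0.779 0.972 0.305] sd 0.041 grip [35.1  9.6] pos [ 0.5093 -0.0589  0.2405] yang -1.3371 j [-0.61  0.22  0.75  2.   -0.18  0.99 -1.12] t 18.475
```

```bash
python3 -c "
from h import *
tq(20)"
```

```text
F [-3.85  3.93  1.24] Ftool [-2.84 -4.72 -1.23] T [0.782 0.968 0.296] sd 0.028 grip [35.1  9.7] pos [ 0.5093 -0.0589  0.2405] yang -1.3372 j [-0.61  0.22  0.75  2.   -0.18  0.99 -1.12] t 19.475
```

```bash
python3 -m jog '{"translation":[[0,0,0],[0,0,0],[0,0,0],[0,0,0]],"yaw":[0,0,0,0],"jaw":[0.8,0.72,0.72,0.72]}' | grep -E "force|width"
python3 -c "
from h import *
tq(3)"
python3 -m jog '{"translation":[[0,0,-0.05],[0,0,-0.15],[0,0,-0.3],[0,0,-0.5],[0,0,-0.75],[0,0,-0.95],[0,0,-0.95]],"yaw":[0,0,0,0,0,0,0],"jaw":[0.72,0.72,0.72,0.72,0.72,0.72,0.72]}'
```

```text
ft_force: [0.1, -0.4, 0.1]
grip_width: 0.276
grip_force: 0.0
F [0.18 0.24 0.49] Ftool [ 0.24 -0.19 -0.49] T [-0.051  0.165 -0.025] sd 0.018 grip [ 0.  24.4] pos [ 0.5099 -0.0594  0.241 ] yang -1.3379 j [-0.61  0.22  0.75  1.99 -0.18  0.99 -1.12] t 20.125
time: 21.0
position: [0.5106, -0.06, 0.435]
tool_rot: [-3.12, -0.365, -0.012]
ft_force: [-0.2, -0.1, -0.7]
grip_width: 0.278
grip_force: 0.0
```

```bash
python3 -m jog '{"translation":[[-0.05,0.2,0],[-0.1,0.4,0],[-0.2,0.6,0],[-0.3,0.8,0],[-0.4,1,0],[-0.4,1,0]],"yaw":[0,0,0,0,0,0],"jaw":[0.72,0.72,0.72,0.72,0.72,0.72]}' | grep posi
python3 -c "
from h import *
p,c,st=snap('top','t2.png')
cv2.imwrite('pics/t2c.png',cv2.resize(p['pixels'][225:325,250:400],None,fx=5,fy=5,interpolation=cv2.INTER_CUBIC))"
```

```text
position: [0.4757, -0.2765, 0.4307]
```

View pics/t2c.png

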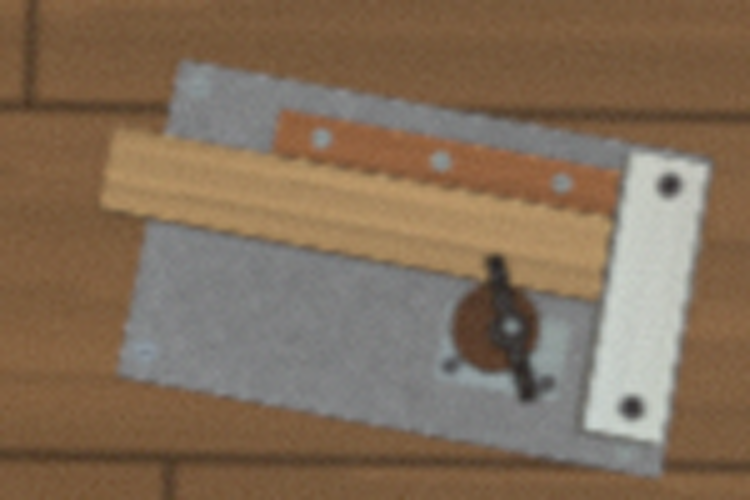

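The final top view shows the rail nose against the block (column ~607), its edge along the fence and the cam on the rail (row ~280). The tail moved about 30 mm, which matches the gap I measured. I'm handing it in.

```bash
python3 -c "
from bench import ctrl
print(ctrl.close_job())"
```

```text
the job is handed in; nothing more can be done
None
```

The rail is butted home against the guide block, the cam clamp is turned to about 0.3 N m (hand-tight), the handle is released, and the job is handed in; I did not re-measure the bystanders' positions, and no verdict came back.

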